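# Drive a splitting wedge with the spring hammer

## Robot

A 6-joint arm with a two-finger parallel gripper is mounted at the origin on the work surface. World frame = base frame: x ahead of the robot, y to its left, z up, the work surface at z = 0. Lengths are in m, angles in rad, forces in N, time in s.
With the tool pointing down it reaches from about 0.35 to 0.725 m from the base axis. Payload 6 kg.
Tool frame: the origin (TCP) lies midway between the tips of the shut fingers; the grasp point (between the pads) lies 19 mm behind it (ctrl.grip_depth is the distance from the TCP to the grasp point, in m); z points along the fingers, x is the direction in which the jaws open and shut, and the axes are right-handed (so a half turn about z gives the same grasp; the last joint's range is limited). The gripper opens to 85 mm and grips with 20 to 120 N. Pads are 22 mm wide; open, the fingers measure 114 mm over their backs; the gripper's body (76 mm by 85 mm) begins 54 mm behind the grasp point. The pads swing forward as they close: fully open they stand 13 mm farther back than shut.
Start: joints at [1.527, 0.04, 0.085, 0, -1.615, -0.334], TCP at [0.221, 0.558, 0.231] pointing down, gripper open.
Joint ranges: [-2.56, 2.56], [-1.29, 2.01], [-1.08, 1.49], [-3.29, 1.98], [-2.81, -0.18], [-2.99, 2.99]. Speed limits (rad/s): [2.57, 2.57, 3.01, 3.14, 3.14, 3.14].

## Interface

Orientations are given as a unit quaternion [x, y, z, w].
In Python, from plant import sensors, vision, job, ctrl gives the robot as it stands. The module is installed in compiled form; this text tells all that it offers.
- The arm moves only by the tool step_arm, never from a script. Its argument "motion" is text: rows parted by semicolons, each of 4 numbers parted by spaces: the shift along the tool's x, y, z in mm, then the turn about the tool's z in rad. In form: x y z turn; .... A call has exactly 10 rows; each row is the pose to reach, as a shift and turn from the pose commanded when the call began, along the tool's axes at that moment; what a row does not reach only later rows make up. A row lasts 1/8 s, in which the tool goes at most 62.5 mm and 10.7 degrees, less where a joint would pass 70% of its speed; a pose out of reach is approached as far as the arm can. A call with a gripper value outside its range is refused whole. "fingers" is the closure, from 0 (fully open) to 1 (shut), set as the call begins (left out, the last holds). The fingers move at their own pace and stop on an object; the grip force is fixed at half the most. Time passes only in rows, so rows that repeat a pose let the fingers close, or fill a call up. It gives the time, the measured TCP pose, the force and the opening at its end, in the units of the state.
- sensors.state(): the state, without advancing time (a new reading comes with each control period).
- vision.camera(name): name is "side" or "top" or "wrist"; returns a dict with "frame" (400x640x3 uint8, red, green, blue), "fov_y" (degrees; the focal length in pixels is half the picture's height over the tangent of half this angle, whatever the lens; pixels are square), "cx", "cy" (the principal point, pixels), "rvec" (rotation vector, rad) and "tvec" (3), from world to camera coordinates, as OpenCV has them; the wrist camera has in their place "mount" (4x4, takes a point from camera to tool coordinates, whose origin is the TCP and whose axes are the tool frame's). Camera axes: x right, y down, z forward; pixel columns grow to the right and rows downward; lengths in m; the calibration is good to about 2 mm. A picture is of the moment at which its call begins: read the wrist's pose just before it. There is no depth.
- job.hand_in(): hands the job in, once; it reports no verdict.
The state is a dict: "clock": time; "joints": joint angles; "qvel": joint speeds; "joint_efforts": joint torques, N m; "tool_pos": TCP position; "tool_rot": TCP orientation; "ft_force": force on the tool from outside, world axes, zero at the start; "torque": the same for the moment, N m; "opening": opening from 0.0 (shut) to 1.0 (fully open).
Only numpy, scipy, OpenCV 4.12 (cv2) and the standard library are available. Lean on these libraries where they do the work, as an engineer would, in place of code of your own. Each camera call takes 0.05 s, during which the arm holds its last target.

## Task

Drive the splitting wedge into the stone with a blow of the spring hammer: draw the striker back by its yellow handle until the sear catches and holds it cocked, let go of it, then press the red pad to trip the sear so that the striker flies and drives the wedge deeper. Leave the other things on the bench alone, and finish with the pad up again and the robot clear of everything.

Things in the scene. Friction and masses are not known exactly. Their poses are not given: they have to be found in the camera images.
- rig: Spring hammer fixed to the bench: steel base plate 470 x 185 x 16 mm. Origin on the bench under the middle of the striker carriage at rest. x = draw direction (roughly to the robot's left, within 30 degrees); z up. Stone block, top 126 mm up, at x -115 to -215 mm; green rear block and spring barrel, 82 mm high, at x +135 to +255 mm; red trip pad on the -y side.
- handle (a point): Centre of the yellow handle, an upright plate on the striker: 12 mm thick (rig x), 50 mm wide (rig y), 70 to 120 mm above the bench. The carriage below (60 x 60 mm, top 70 mm up) reaches 36 mm to its stone side, 24 mm to the other. Push its stone-side face along rig +x, or grip it. Spring 130 N/m from zero at rest: 10 N at 80 mm; up to 15 N as the lug rides over the sear.
- trip_pad (a point): Centre of the top of the red round trip pad, 44 mm across, 84 mm above the bench when up, at rig x +40, y -88 mm. Part of the sear: pressing it straight down up to 15 mm (stop) lowers the sear against 3 to 8 N; it springs back up. A green guide, top 46 mm up, surrounds its post. Nothing moves over it when the striker fires.
- wedge_head (a point): Centre of the struck face of the steel splitting wedge (blue round head 24 mm across, axis 50 mm above the bench) that stands out of the stone towards the striker, 58 to 66 mm on the -x side of the rig origin at the start. It slides into the stone along rig -x; stiff, about 9 N of friction.
- striker (a joint): Draw of the striker along rig +x in m: 0 at rest (its spring also brings it back to 0), caught by the sear at about 0.080, end stop at 0.100. It must be drawn to about 0.085 or more for the sear to pop up in front of its brass lug; then it settles back on the sear at about 0.080. It hits the wedge a little beyond 0, at -0.006 to -0.014.
- sear (a joint): How far the sear and its red pad are pressed down, in m: 0 up (catching), 0.015 fully down. The striker is let go at about 0.009 to 0.010. The brass lug pushes it down and it pops up again as the striker is drawn past.
- wedge (a joint): How far the wedge is in, in m, growing into the stone: 0 to 0.008 at the start; one full blow adds 0.011 to 0.018.
- club_hammer: Club hammer lying on the bench, 220 mm long: leave it alone. Origin on its underside.
- chisel: Flat stone chisel lying on the bench, 200 mm long, 16 mm thick: leave it alone. Origin at the middle of its underside.
- offcut_mid (a point): Centre of a stone offcut, 90 x 60 x 40 mm, lying on the bench: leave it alone.

How it is judged:
By the outcome, as a careful person would: the job done as asked, in the order asked, and still so for the second after the job is handed in, with the robot touching nothing.
It also fails if it takes over 38 s, if anything falls off the work surface, if the arm or the gripper's body presses on something with over 40 N, if the wrist force passes 120 N, or if a joint passes its speed limit or range.

## Working session

There is one attempt and no reset: what is moved stays moved. The work goes in short steps, Python scripts to look and compute and a tool call to move; the robot and the scene stay as the last step left them, time stands still between calls to the robot, and variables do not carry over. Pictures are saved under pics/ and viewed, and the job is handed in when it is done.

Besides the shell and the picture viewer there is one more tool, called after "Emit:" by a JSON object that holds its "api" and its "payload", one argument or row to a line. step_arm: Moves the arm, as the interface text tells. Its arguments: {"type":"object","properties":{"motion":{"type":"string"},"fingers":{"type":"number"}},"required":["motion"]}

```bash
mkdir -p pics; python3 - <<'E'
from plant import sensors, vision, job, ctrl
import cv2,pickle
s=sensors.state();print(s)
d={}
for n in("side","top","wrist"):
    c=vision.camera(n);d[n]=c;cv2.imwrite(f"pics/{n}0.png",c["frame"][:,:,::-1]);print(n,{k:v for k,v in c.items() if k!="frame"})
pickle.dump((s,d),open("d0.pkl","wb"))
E
```

```text
{'clock': 0.0, 'joints': array([ 1.52670030e+00,  4.08258259e-02,  8.38370053e-02, -4.80102438e-04,
       -1.61550818e+00, -3.33726260e-01]), 'qvel': array([-0.00051053, -0.00125128,  0.00077854, -0.00110462,  0.00120717,
       -0.00087648]), 'joint_efforts': array([-1.85619838e-04, -3.68205678e+01,  3.47413659e+01,  6.93193361e+00,
       -5.38965935e-03, -2.07260547e-05]), 'tool_pos': array([0.22112065, 0.55742049, 0.23028212]), 'tool_rot': array([-5.61748098e-01,  8.27307859e-01, -5.38422243e-04, -7.00489177e-04]), 'ft_force': array([ 0.79942037, -0.07390305, -0.23733623]), 'torque': array([-0.02628628, -0.00427535, -0.02617911]), 'opening': 0.9994940016688416}
side {'fov_y': 55.48896830257651, 'cx': 316.79068179375446, 'cy': 195.087506511396, 'rvec': array([ 2.23071857, -0.33403207,  0.14298081]), 'tvec': array([-0.57999218,  0.23000918,  0.69740459])}
top {'fov_y': 56.0722587653236, 'cx': 317.5713521072324, 'cy': 198.29948067257146, 'rvec': array([ 2.17356686, -2.16372415,  0.10763504]), 'tvec': array([0.08377684, 0.64596594, 0.91554751])}
wrist {'fov_y': 68.29653497128338, 'cx': 320.41249304286316, 'cy': 197.0055918544008, 'mount': array([[ 9.99999846e-01,  3.73197591e-04, -4.09703016e-04,
         1.76877091e-04],
       [-2.42625543e-04,  9.59476956e-01,  2.81786997e-01,
        -7.24503998e-02],
       [ 4.98262831e-04, -2.81786855e-01,  9.59476899e-01,
        -1.42964600e-01],
       [ 0.00000000e+00,  0.00000000e+00,  0.00000000e+00,
         1.00000000e+00]])}
```

View pics/side0.png

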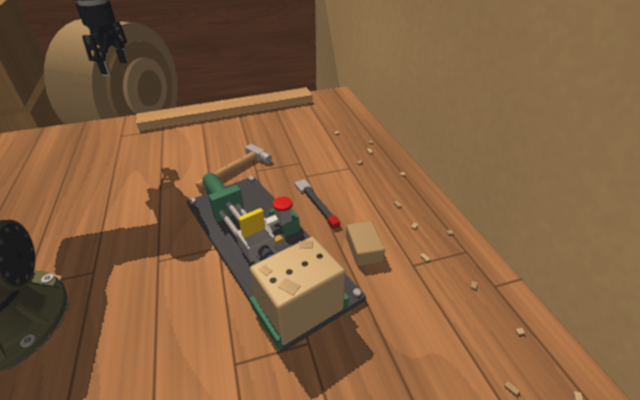

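View pics/top0.png

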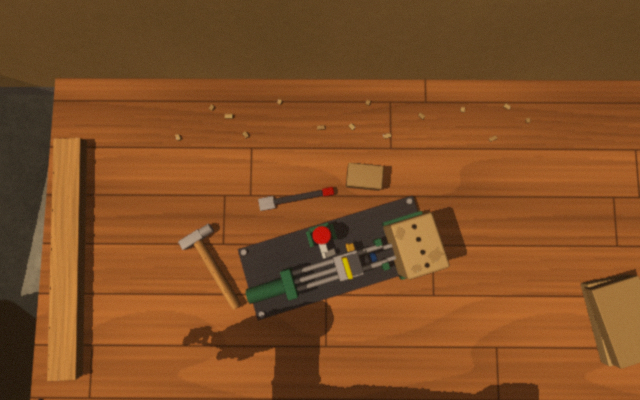

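View pics/wrist0.png

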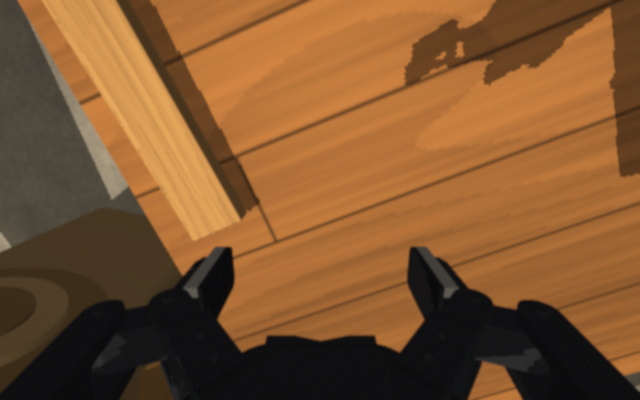

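The side view shows the rig with the yellow handle at about (252,222) and the pad at (283,204). In the top view the handle is at (347,267), the red pad at (321,235), the stone at (418,245) and the green barrel at (270,290). Next I measure these by casting rays.

```bash
cat > h.py <<'E'
import numpy as np,cv2,pickle
from scipy.spatial.transform import Rotation as R
def K(c):
    h,w=c["frame"].shape[:2]; f=h/2/np.tan(np.radians(c["fov_y"])/2)
    return f
def ray(c,uv,st=None):
    f=K(c); d=np.array([(uv[0]-c["cx"])/f,(uv[1]-c["cy"])/f,1.])
    if "mount" in c:
        T=np.eye(4);T[:3,:3]=R.from_quat(st["tool_rot"]).as_matrix();T[:3,3]=st["tool_pos"];M=T@c["mount"]
        return M[:3,3],M[:3,:3]@d
    r=R.from_rotvec(c["rvec"]).as_matrix(); return -r.T@c["tvec"], r.T@d
def plane(c,uv,z,st=None):
    o,d=ray(c,uv,st); return o+d*(z-o[2])/d[2]
def tri(r1,r2):
    A=np.zeros((3,3));b=np.zeros(3)
    for o,d in(r1,r2):
        d=d/np.linalg.norm(d);P=np.eye(3)-np.outer(d,d);A+=P;b+=P@o
    p=np.linalg.solve(A,b)
    return p,[np.linalg.norm(np.cross(p-o,d/np.linalg.norm(d))) for o,d in(r1,r2)]
def proj(c,p):
    r=R.from_rotvec(c["rvec"]).as_matrix(); q=r@p+c["tvec"];f=K(c);return q[0]/q[2]*f+c["cx"],q[1]/q[2]*f+c["cy"]
def blobs(c,lo,hi,mn=25):
    h=cv2.cvtColor(c["frame"],cv2.COLOR_RGB2HSV);m=cv2.inRange(h,lo,hi)
    if lo[0]==0: m|=cv2.inRange(h,(172,lo[1],lo[2]),(180,255,255))
    n,l,s,ce=cv2.connectedComponentsWithStats(m)
    return m,[(s[i].tolist(),ce[i].round(2).tolist(),cv2.minAreaRect(np.argwhere(l==i)[:,::-1].astype(np.float32))) for i in range(1,n) if s[i][4]>=mn]
E
python3 - <<'E'
from h import *
s,d=pickle.load(open("d0.pkl","rb"))
for n in("side","top"):
    c=d[n];print(n,"cam",ray(c,(0,0))[0])
    for nm,lo,hi in(("red",(0,200,120),(4,255,255)),("yel",(23,180,100),(33,255,255)),("grn",(50,80,30),(90,255,255)),("blue",(95,80,30),(130,255,255))):
        print(nm);[print("  ",b) for b in blobs(c,lo,hi,8)[1]]
for n in("side","top"):
    f=d[n]["frame"]; x,y=(180,150) if n=="side" else (230,170)
    cv2.imwrite(f"pics/{n}0z.png",cv2.resize(f[y:y+200,x:x+240,::-1],None,fx=3,fy=3,interpolation=cv2.INTER_CUBIC))
E
```

```text
side cam [ 0.44835072 -0.54916334  0.61079421]
red
   ([274, 197, 18, 13, 188], [282.3, 202.95], ((282.5, 203.0), (12.0, 17.0), 90.0))
   ([328, 216, 11, 9, 63], [333.06, 219.92], ((333.0000305175781, 220.00003051757812), (8.049844741821289, 8.049844741821289), 63.43495178222656))
yel
   ([240, 209, 24, 28, 447], [251.73, 221.87], ((252.33993530273438, 221.72235107421875), (19.5866641998291, 26.50586700439453), 64.79887390136719))
grn
   ([204, 174, 39, 47, 853], [220.77, 194.46], ((224.06227111816406, 193.69927978515625), (47.187103271484375, 31.31887435913086), 72.6459732055664))
   ([270, 209, 4, 6, 16], [271.25, 211.38], ((271.5, 211.5), (5.0, 3.0), 90.0))
   ([283, 211, 16, 25, 193], [291.08, 225.54], ((291.95587158203125, 225.0735321044922), (14.405881881713867, 24.18130111694336), 30.963756561279297))
   ([345, 294, 3, 14, 35], [345.83, 300.63], ((346.0, 300.5), (13.0, 2.0), 90.0))
   ([250, 297, 32, 51, 341], [265.88, 322.02], ((265.79119873046875, 321.8147277832031), (57.752464294433594, 6.442505836486816), 57.528804779052734))
blue
   ([266, 253, 6, 4, 11], [268.73, 254.82]
[... 808 characters left out ...]
 224.0), (2.0, 4.0), 90.0))
   ([306, 227, 9, 20, 75], [309.76, 236.63], ((309.61846923828125, 236.36769104003906), (7.710332870483398, 19.192626953125), 3.1798300743103027))
   ([374, 239, 8, 7, 44], [377.48, 241.95], ((377.3500061035156, 242.05003356933594), (6.008327484130859, 6.957010269165039), 71.56504821777344))
   ([382, 263, 8, 7, 42], [385.43, 266.02], ((385.5, 266.0), (7.0, 6.0), 0.0))
   ([247, 269, 51, 33, 840], [274.39, 288.26], ((270.4810791015625, 289.81353759765625), (30.070283889770508, 48.37712860107422), 72.89727020263672))
blue
   ([370, 253, 7, 9, 45], [372.89, 256.89], ((372.9500427246094, 256.8500061035156), (8.538147926330566, 5.0596442222595215), 71.56504821777344))
```

View pics/top0z.png

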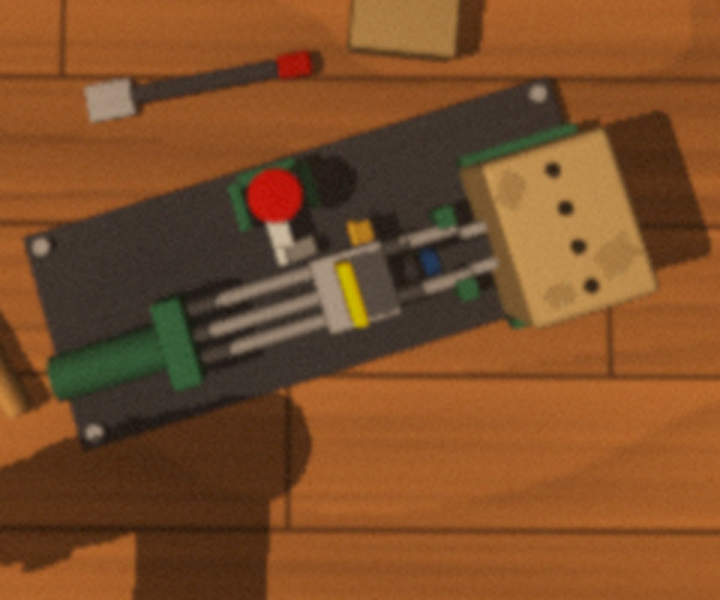

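View pics/side0z.png

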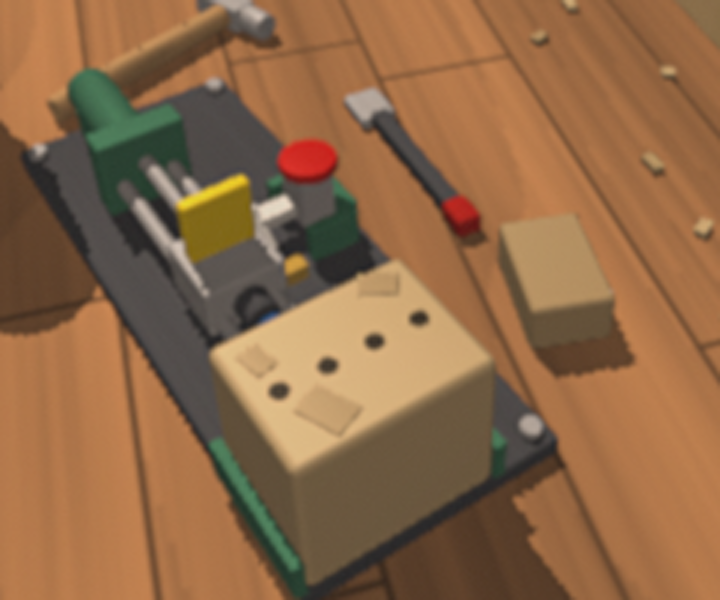

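```bash
python3 - <<'E'
from h import *
s,d=pickle.load(open("d0.pkl","rb"))
t,sd=d["top"],d["side"]
print("pad", plane(t,(321.2,234.7),.084), plane(sd,(282.4,203),.084), tri(ray(t,(321.2,234.7)),ray(sd,(282.4,203))))
print("handle top centre z.12", plane(t,(346.9,268),.12), "tri mid", tri(ray(t,(346.9,268)),ray(sd,(252.3,221.7))))
box=cv2.boxPoints(((346.93,268.02),(21.47,4.85),72.9)); P=[plane(t,b,.12)[:2] for b in box];print(np.round(P,4))
# plate corners long axis: bolts
b=[(243,252),(261,315),(409,201)]
for q in b: print(q,plane(t,q,.018)[:2])
# axis direction from stone-side green edge/handle edge & bolts
p=[plane(t,q,.018)[:2] for q in b]
v=p[0]-p[2]; print("x dir angle from world +y", np.degrees(np.arctan2(-v[0],v[1])), "len",np.linalg.norm(v),np.linalg.norm(p[0]-p[1]))
E
```

```text
pad [0.55391251 0.07762007 0.084     ] [0.55102599 0.07186248 0.084     ] (array([0.55297865, 0.07773302, 0.07889552]), [np.float64(0.0009689487713442442), np.float64(0.0009689487713442431)])
handle top centre z.12 [0.47948355 0.01984309 0.12      ] tri mid (array([0.47822869, 0.01805828, 0.09735676]), [np.float64(0.0006101775888491306), np.float64(0.0006101775888491624)])
[[0.5006 0.032 ]
 [0.5038 0.0216]
 [0.4584 0.0076]
 [0.4552 0.018 ]]
(243, 252) [0.50975641 0.27466062]
(261, 315) [0.35477347 0.22606028]
(409, 201) [ 0.6411641  -0.14748021]
x dir angle from world +y 17.29077814669822 len 0.4421208671725272 0.16242445275638148
```

```bash
python3 - <<'E'
from h import *
s,d=pickle.load(open("d0.pkl","rb"))
M=R.from_quat(s["tool_rot"]).as_matrix();print(M.round(3))
a=np.radians(17.3);rx=np.array([-np.sin(a),np.cos(a),0]);ry=np.array([-np.cos(a),-np.sin(a),0])
O=np.array([.4813,.0125,0]);np.save("rig.npy",[O,rx,ry])
for nm,v in(("rx",rx),("-rx",-rx),("ry",ry),("-ry",-ry)):
    t=M.T@v;print(nm,"turn to bring tool x there",np.arctan2(t[1],t[0]))
for nm,p in(("pre",O-rx*.035),("pad",O+.04*rx-.088*ry)):
    print(nm,p,"shift mm",1000*M.T@(p+[0,0,.2]-s["tool_pos"]))
for nm,p in(("wedge",O-rx*.062),("blue meas",plane(d["top"],(372.9,256.9),.05))): print(nm,p, (p-O)@rx,(p-O)@ry)
E
```

```text
[[-0.369 -0.929 -0.001]
 [-0.929  0.369 -0.002]
 [ 0.002 -0.    -1.   ]]
rx turn to bring tool x there 2.461848721924744
-rx turn to bring tool x there -0.6797439316650495
ry turn to bring tool x there 0.891053872586381
-ry turn to bring tool x there -2.2505387810034123
pre [ 0.49170812 -0.02091663  0.        ] shift mm [ 437.68379261 -464.83754051   31.10251418]
pad [0.55342396 0.07685942 0.        ] shift mm [ 324.03769269 -486.13365912   30.90425952]
wedge [ 0.49973724 -0.04669517  0.        ] -0.062 7.241673083554495e-18
blue meas [ 0.50074212 -0.04896617  0.05      ] -0.06446709218143958 -0.00028407881519901186
```

Emit:
{"api": "step_arm", "payload": {
  "motion": "30 -32 0 0.08; 70 -74 0 0.18; 112 -119 5 0.28; 154 -164 10 0.38; 196 -208 15 0.48; 238 -253 20 0.58; 280 -297 20 0.68; 322 -342 20 0.78; 364 -387 20 0.87; 400 -425 20 0.891",
  "fingers": 1
}}

```text
clock: 1.4
tool_pos: [0.4692, 0.0269, 0.2113]
tool_rot: [-0.149, 0.989, 0.0, 0.0]
ft_force: [0.9, 1.8, 0.3]
opening: -0.001
```

```bash
cat > rel.py <<'E'
from h import *
from plant import sensors
s=sensors.state();M=R.from_quat(s["tool_rot"]).as_matrix();O,rx,ry=np.load("rig.npy")
p=s["tool_pos"]-O
print("clk",round(s["clock"],3),"rig pos mm",np.round([p@rx*1e3,p@ry*1e3,p[2]*1e3],1),"F rig",np.round([s["ft_force"]@rx,s["ft_force"]@ry,s["ft_force"][2]],2),"open",round(s["opening"],3))
print("tool axes in rig (cols)",(np.array([rx,ry,[0,0,1]])@M).round(3).tolist(),"q",s["joints"].round(2))
E
python3 rel.py
```

```text
clk 1.4 rig pos mm [ 17.4   7.3 211.3] F rig [ 1.46 -1.38  0.34] open -0.001
tool axes in rig (cols) [[0.002, 1.0, 0.0], [1.0, -0.002, -0.0], [-0.0, 0.0, -1.0]] q [ 0.49 -0.32 -0.27 -0.   -1.61 -0.19]
```

Emit:
{"api": "step_arm", "payload": {
  "motion": "-3 -20 0 0; -6 -40 10 0; -7 -52 30 0; -7 -52 50 0; -7 -52 70 0; -7 -52 85 0; -7 -52 100 0; -7 -52 112 0; -7 -52 122 0; -7 -52 126 0"
}}

```text
clock: 2.65
tool_pos: [0.4908, -0.0185, 0.0847]
tool_rot: [-0.15, 0.989, -0.0, -0.0]
ft_force: [-0.1, -0.5, 0.4]
opening: -0.005
```

```bash
python3 rel.py; python3 - <<'E'
from plant import vision
import cv2
a=vision.camera("side")["frame"][130:330,180:420,::-1];cv2.imwrite("pics/s1.png",cv2.resize(a,None,fx=3,fy=3))
E
```

```text
clk 2.65 rig pos mm [-32.4   0.2  84.7] F rig [-0.5   0.23  0.41] open -0.005
tool axes in rig (cols) [[-0.0, 1.0, -0.0], [1.0, 0.0, 0.001], [0.001, -0.0, -1.0]] q [ 0.37 -0.23 -0.43  0.   -1.37 -0.07]
```

View pics/s1.png

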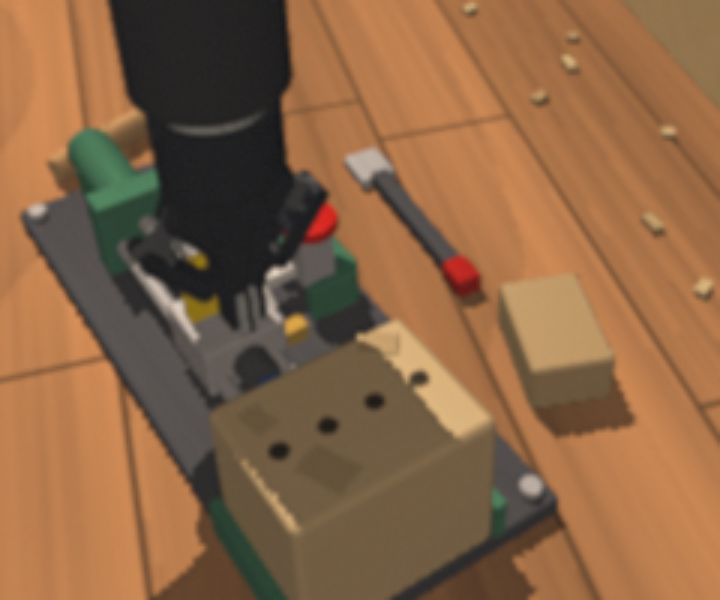

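The closed fingers stand over the carriage on the stone side of the handle (around (245,320) in the crop), clear of the stone. Now I push.

Emit:
{"api": "step_arm", "payload": {
  "motion": "0 10 0 0; 0 20 0 0; 0 30 0 0; 0 40 0 0; 0 50 0 0; 0 60 0 0; 0 70 0 0; 0 80 0 0; 0 90 0 0; 0 95 0 0"
}}

```text
clock: 3.95
tool_pos: [0.4631, 0.0712, 0.0859]
tool_rot: [-0.15, 0.989, -0.002, 0.0]
ft_force: [5.3, -10.8, 0.8]
opening: 0.0
```

```bash
python3 rel.py; python3 - <<'E'
from plant import vision
from h import *
c=vision.camera("top");cv2.imwrite("pics/t2.png",cv2.resize(c["frame"][170:370,230:470,::-1],None,fx=3,fy=3))
print([b[:2] for b in blobs(c,(23,180,100),(33,255,255),5)[1]])
E
```

```text
clk 3.95 rig pos mm [61.4 -0.  85.9] F rig [-11.89  -1.87   0.82] open 0.0
tool axes in rig (cols) [[0.0, 1.0, -0.004], [1.0, -0.0, -0.0], [-0.0, -0.004, -1.0]] q [ 0.59 -0.3  -0.49  0.   -1.38 -0.29]
[]
```

View pics/t2.png

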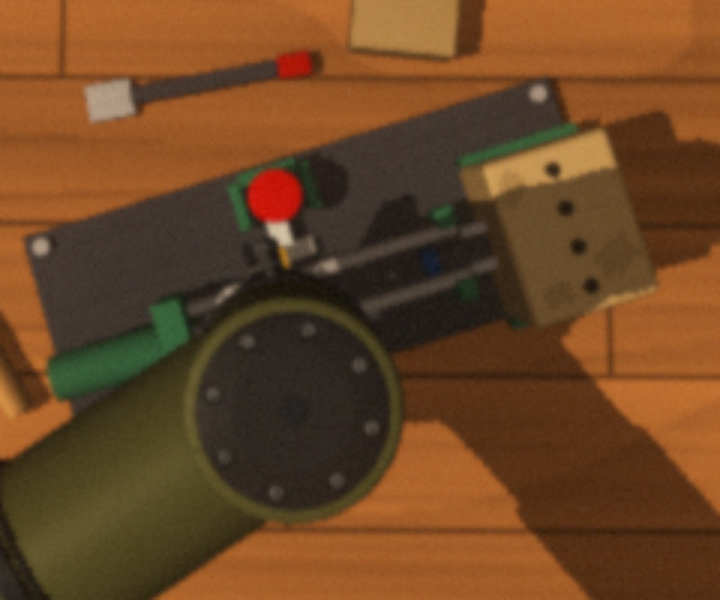

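The brass lug at (285,255) in the crop has reached the sear, and the force is about 12 N. I keep drawing.

Emit:
{"api": "step_arm", "payload": {
  "motion": "0 4 0 0; 0 7 0 0; 0 10 0 0; 0 13 0 0; 0 16 0 0; 0 18 0 0; 0 20 0 0; 0 20 0 0; 0 20 0 0; 0 20 0 0"
}}

```text
clock: 5.25
tool_pos: [0.4572, 0.0898, 0.0859]
tool_rot: [-0.15, 0.989, -0.002, 0.0]
ft_force: [4.9, -10.3, 1.5]
opening: -0.003
```

```bash
python3 rel.py; python3 - <<'E'
from plant import vision
from h import *
c=vision.camera("top");cv2.imwrite("pics/t3.png",cv2.resize(c["frame"][170:370,230:470,::-1],None,fx=3,fy=3))
E
```

```text
clk 5.25 rig pos mm [81.  -0.  85.9] F rig [-11.27  -1.57   1.5 ] open -0.003
tool axes in rig (cols) [[0.001, 1.0, -0.004], [1.0, -0.001, -0.0], [-0.0, -0.004, -1.0]] q [ 0.63 -0.3  -0.49  0.   -1.38 -0.33]
```

View pics/t3.png

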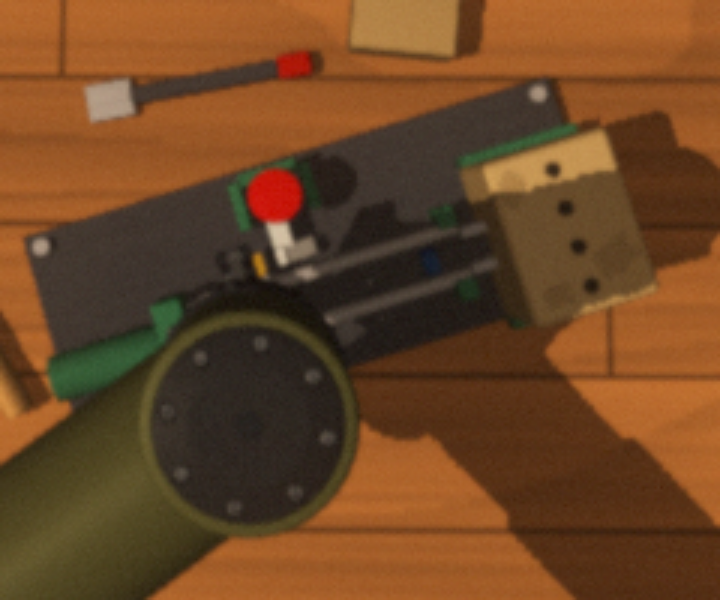

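The lug at (260,265) is now beyond the sear nose at (297,248). I back off gently and watch whether the sear holds.

Emit:
{"api": "step_arm", "payload": {
  "motion": "0 -3 0 0; 0 -6 0 0; 0 -9 0 0; 0 -12 0 0; 0 -15 0 0; 0 -18 0 0; 0 -21 0 0; 0 -24 0 0; 0 -27 0 0; 0 -30 0 0"
}}

```text
clock: 6.55
tool_pos: [0.4657, 0.0625, 0.0853]
tool_rot: [-0.15, 0.989, -0.0, -0.0]
ft_force: [-0.4, -0.5, 0.4]
opening: 0.004
```

```bash
python3 rel.py
```

```text
clk 6.55 rig pos mm [52.4  0.  85.3] F rig [-0.32  0.53  0.42] open 0.004
tool axes in rig (cols) [[-0.0, 1.0, -0.0], [1.0, 0.0, 0.0], [0.0, -0.0, -1.0]] q [ 0.56 -0.29 -0.48  0.   -1.38 -0.26]
```

The force is back to zero, so the sear holds. Next I lift, turn 90° so the knuckles and camera keep away from the striker's path, and go over the pad.

Emit:
{"api": "step_arm", "payload": {
  "motion": "0 0 -25 0; 0 0 -50 0; -5 0 -70 -0.18; -20 -3 -75 -0.36; -35 -6 -75 -0.54; -50 -9 -75 -0.72; -65 -11 -75 -0.9; -78 -12 -75 -1.08; -88 -12 -75 -1.26; -92 -12 -75 -1.44"
}}

```text
clock: 7.8
tool_pos: [0.5574, 0.0785, 0.1599]
tool_rot: [0.767, -0.642, -0.0, 0.0]
ft_force: [-0.1, -0.3, 0.2]
opening: -0.004
```

```bash
python3 rel.py; python3 - <<'E'
from plant import vision
from h import *
for n,(x,y) in(("top",(230,170)),("side",(180,130))):
  c=vision.camera(n);cv2.imwrite(f"pics/{n}4.png",cv2.resize(c["frame"][y:y+200,x:x+240,::-1],None,fx=3,fy=3))
  print(n,[b[:2] for b in blobs(c,(23,180,100),(33,255,255),5)[1]],[b[:2] for b in blobs(c,(0,200,120),(4,255,255),5)[1]])
E
```

```text
clk 7.8 rig pos mm [ 40.4 -92.3 159.9] F rig [-0.24  0.16  0.25] open -0.004
tool axes in rig (cols) [[-0.992, 0.125, -0.0], [0.125, 0.992, 0.001], [0.0, 0.001, -1.0]] q [ 0.5  -0.05 -0.14  0.   -1.49  1.25]
top [([311, 276, 8, 14, 62], [314.77, 282.66])] []
side [([222, 188, 25, 26, 418], [234.51, 200.73])] [([274, 197, 18, 13, 191], [282.26, 202.93]), ([328, 216, 11, 9, 62], [333.1, 219.81])]
```

View pics/top4.png

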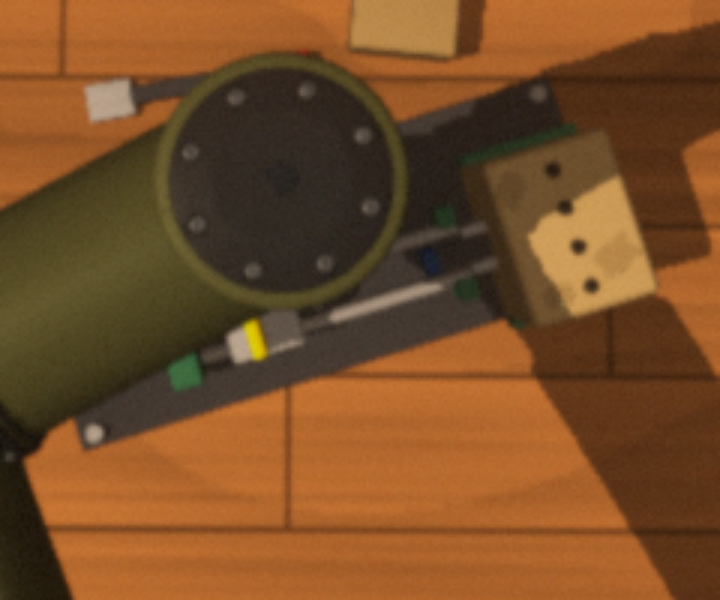

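View pics/side4.png

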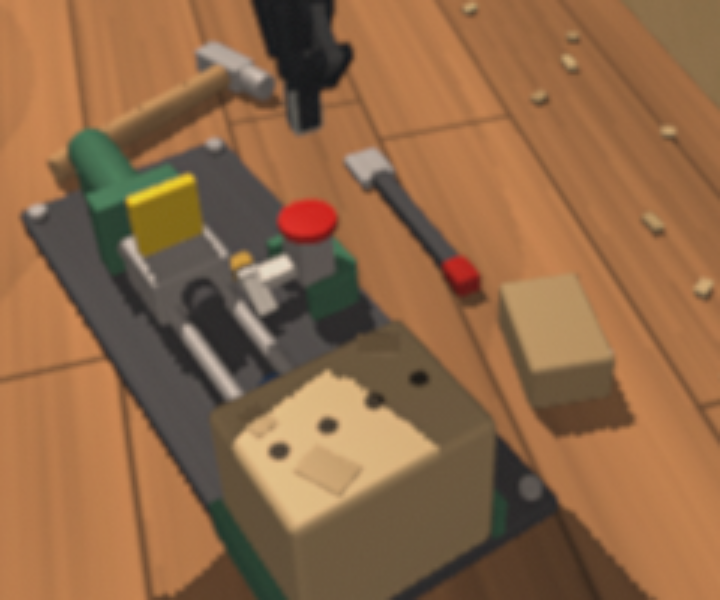

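The striker is cocked: the handle has moved to (165,215) in the side crop, the lug sits behind the sear and the pad is up. Now I lower onto the pad.

Emit:
{"api": "step_arm", "payload": {
  "motion": "0 0 10 -0.13; 0 0 22 -0.13; 0 0 34 -0.13; 0 0 46 -0.13; 0 0 56 -0.13; 0 0 64 -0.13; 0 0 70 -0.13; 0 0 74 -0.13; 0 0 77 -0.13; 0 0 79 -0.13"
}}

```text
clock: 9.15
tool_pos: [0.5573, 0.0786, 0.0826]
tool_rot: [0.805, -0.593, 0.0, -0.0]
ft_force: [-3.2, 0.5, 6.4]
opening: -0.0
```

```bash
python3 rel.py
```

```text
clk 9.15 rig pos mm [ 40.5 -92.2  82.6] F rig [1.42 2.94 6.44] open -0.0
tool axes in rig (cols) [[-1.0, 0.001, -0.001], [0.001, 1.0, -0.001], [0.001, -0.001, -1.0]] q [ 0.5  -0.03 -0.25  0.   -1.34  1.37]
```

Emit:
{"api": "step_arm", "payload": {
  "motion": "0 0 2 0; 0 0 4 0; 0 0 6 0; 0 0 8 0; 0 0 9 0; 0 0 10 0; 0 0 11 0; 0 0 11 0; 0 0 11 0; 0 0 11 0"
}}

```text
clock: 10.4
tool_pos: [0.5574, 0.0787, 0.0706]
tool_rot: [0.805, -0.593, 0.0, -0.0]
ft_force: [0.9, 0.9, 3.3]
opening: 0.001
```

```bash
python3 rel.py; python3 - <<'E'
from plant import vision
from h import *
for n,(x,y) in(("side",(180,130)),):
  c=vision.camera(n);cv2.imwrite(f"pics/{n}5.png",cv2.resize(c["frame"][y:y+200,x:x+240,::-1],None,fx=3,fy=3))
  print(n,[b[:2] for b in blobs(c,(23,180,100),(33,255,255),5)[1]],[b[:2] for b in blobs(c,(0,200,120),(4,255,255),5)[1]])
E
```

```text
clk 10.4 rig pos mm [ 40.5 -92.3  70.6] F rig [ 0.53 -1.15  3.33] open 0.001
tool axes in rig (cols) [[-1.0, 0.001, -0.0], [0.001, 1.0, -0.001], [0.0, -0.001, -1.0]] q [ 0.5  -0.02 -0.27  0.   -1.32  1.37]
side [([240, 210, 24, 26, 425], [251.6, 222.29])] [([275, 204, 6, 6, 21], [277.1, 206.71]), ([290, 204, 2, 4, 6], [290.5, 205.5]), ([328, 216, 11, 9, 64], [333.06, 219.98])]
```

View pics/side5.png

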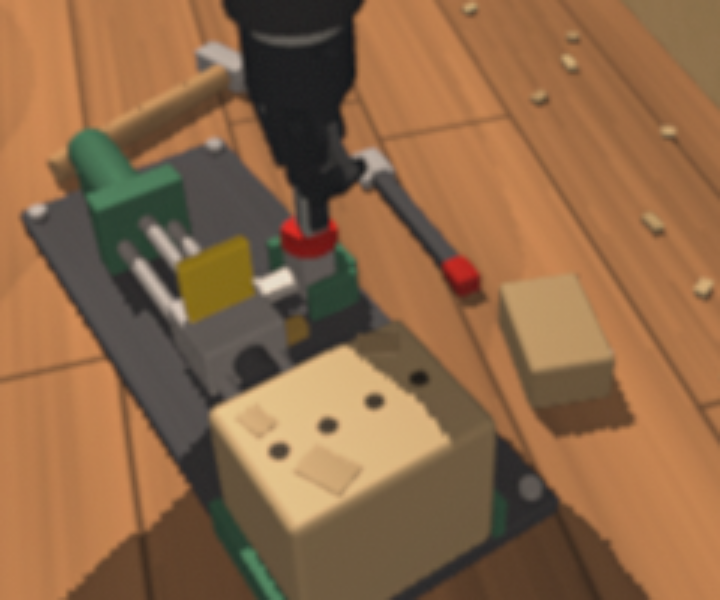

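It fired: the handle is back at (215,275), its rest position. I retreat upward and aside.

Emit:
{"api": "step_arm", "payload": {
  "motion": "0 0 -15 0; 0 0 -35 0; 0 0 -60 0; 0 0 -85 0; -15 0 -110 0; -45 0 -125 0; -85 0 -130 0; -125 0 -130 0; -155 0 -130 0; -170 0 -130 0"
}}

```text
clock: 11.7
tool_pos: [0.5059, 0.2421, 0.2009]
tool_rot: [0.806, -0.592, -0.0, 0.0]
ft_force: [-0.2, 0.9, -0.4]
opening: 0.0
```

Emit:
{"api": "step_arm", "payload": {
  "motion": "-5 0 0 0; -10 0 0 0; -10 0 0 0; -10 0 0 0; -10 0 0 0; -10 0 0 0; -10 0 0 0; -10 0 0 0; -10 0 0 0; -10 0 0 0"
}}

```text
clock: 12.95
tool_pos: [0.5036, 0.2505, 0.2003]
tool_rot: [0.805, -0.593, 0.0, 0.0]
ft_force: [-0.9, 0.1, -0.1]
opening: -0.002
```

```bash
python3 rel.py; python3 - <<'E'
from plant import vision
from h import *
O,rx,ry=np.load("rig.npy")
for n,(x,y) in(("side",(180,130)),("top",(230,170))):
  c=vision.camera(n);cv2.imwrite(f"pics/{n}6.png",cv2.resize(c["frame"][y:y+200,x:x+240,::-1],None,fx=3,fy=3))
  for nm,lo,hi in(("red",(0,200,120),(4,255,255)),("yel",(23,180,100),(33,255,255)),("blue",(95,80,30),(130,255,255))): print(n,nm,[b[:2] for b in blobs(c,lo,hi,8)[1]])
  if n=="top":
    for b in blobs(c,(95,80,30),(130,255,255),8)[1]: p=plane(c,b[1],.05)-O;print("blue rig",p@rx,p@ry)
E
```

```text
clk 12.95 rig pos mm [220.6 -92.1 200.3] F rig [ 0.32  0.8  -0.12] open -0.002
tool axes in rig (cols) [[-1.0, 0.001, -0.0], [0.001, 1.0, 0.0], [0.0, 0.0, -1.0]] q [ 0.82 -0.06 -0.07  0.   -1.56  1.05]
side red [([328, 216, 11, 9, 64], [333.12, 219.92])]
side yel [([240, 210, 24, 26, 433], [251.4, 222.4])]
side blue []
top red [([322, 188, 12, 8, 76], [327.62, 191.41])]
top yel []
top blue [([377, 252, 5, 7, 25], [379.2, 255.28])]
blue rig -0.08036611831934642 0.0004945087017371529
```

View pics/top6.png

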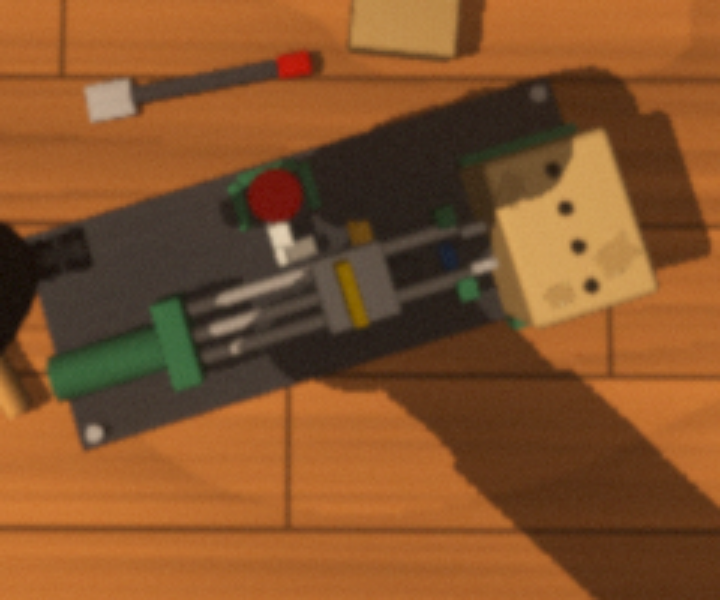

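View pics/side6.png

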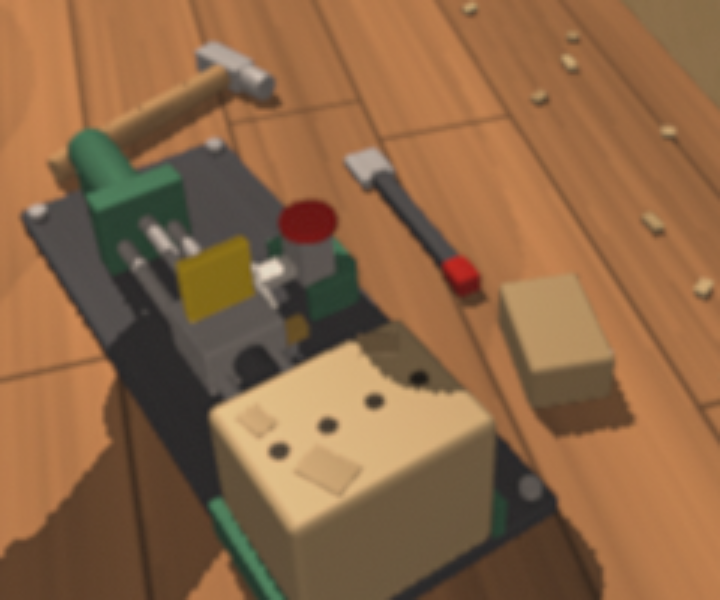

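The wedge head went from rig x −64 mm to about −80 mm. The striker is at rest, the pad is up (308,222, the same place as before), the other things have not moved, and the robot is clear at z = 0.20.

```bash
python3 -c "
from plant import job
print(job.hand_in())"
```

```text
the job is handed in; nothing more can be done
None
```

The spring hammer drove the wedge about 16 mm deeper into the stone, and the job is handed in. I pushed the striker back by its yellow handle to about 92 mm and backed off. The sear held it cocked, with the force at zero and the cameras confirming it. I then pressed the red pad about 13 mm down to fire it and retreated.

- **Wedge:** the blue head moved from about −64 mm to −80 mm along the rig. That is within the 11–18 mm expected for a full blow, though it is a rough reading because the head was partly in shadow the second time.
- **Striker and pad:** the striker is back at rest and the pad is up again.
- **Other things:** the chisel and the offcut look unmoved in both views. The hammer looks unmoved in the side view, but the arm covered most of it from above.
- **Robot:** the tool tip is clear at 0.20 m height with about zero force. The clock was 12.95 s at the last reading, and the highest force in the readings between moves was about 12 N.

The shadow of the arm also hid the pad and handle from some of the final colour masks. I judged those by looking at the pictures, and no check disagreed.

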